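# Switch the desk back on after a power cut

### The job

The mains is back, so bring the desk's network up again in the right order: with the tip of the closed fingers press in the green button on the black mini UPS, then the blue button on the white router, then the orange button on the aluminium laptop dock, each lightly, just until it is all the way in and stays there. Do not press the router's yellow reset button, and do not lift, tip or push anything out of its place.

Things in the scene. Friction and masses are not known exactly. Their poses are not given: they have to be found in the camera images.
- ups: mini UPS: loose charcoal-black box, 110 (x) by 140 (y) by 38 high, grey vent lines, one green button. About 0.8 kg. Origin at the centre of its underside, z up
- ups_spot (a point): centre of the top face of the green round push button (26 mm across) on the black mini UPS, 15 mm to -x of the middle of the case and 52 mm above the desk when out; it goes down with the button. z up; x and y as the device's
- ups_switch (a joint): travel of the UPS's green button, m: 0 = out (14 mm proud of the case top), 0.007 = fully in (7 mm proud). It slides straight down, starts to move at about 2.5 N, needs about 4 N (a little more if pushed fast) fully in, and stays there (or wherever it is left) when let go. Past that the whole switch gives up to 6 mm more on a rubber mount (from 4.5 N, 1.5 N per mm) and comes back; this reading does not grow then
- router: Wi-Fi router: loose white box, 110 (x) by 160 (y) by 30 high, a blue and a smaller yellow button, and two grey stub aerials 14 mm across near its +x edge (x +48, y +-60 mm), their tips 77 mm above the desk. About 0.6 kg. Origin at the centre of its underside, z up
- router_spot (a point): centre of the top face of the blue round push button (26 mm across) on the white router, at x -20, y -35 mm from the middle of the case and 44 mm above the desk when out; it goes down with the button. z up; x and y as the device's
- router_switch (a joint): travel of the router's blue button, m: 0 = out (14 mm proud of the case top), 0.007 = fully in (7 mm proud). It slides straight down, starts to move at about 2.5 N, needs about 4 N (a little more if pushed fast) fully in, and stays there (or wherever it is left) when let go. Past that the whole switch gives up to 6 mm more on a rubber mount (from 4.5 N, 1.5 N per mm) and comes back; this reading does not grow then
- reset_spot (a point): centre of the top face of the router's yellow reset button (16 mm across), 80 mm to +y of the blue one and at the same height. To be left alone
- reset_switch (a joint): travel of the yellow reset button, m: 0 = out; it moves as easily as the others. To be left at 0
- dock: laptop dock: loose aluminium box, 100 (x) by 150 (y) by 32 high, a dark patch on one half of the top and an orange button on the other. About 0.7 kg. Origin at the centre of its underside, z up
- dock_spot (a point): centre of the top face of the orange round push button (26 mm across) on the aluminium laptop dock, at y +35 mm from the middle of the case and 46 mm above the desk when out; it goes down with the button. z up; x and y as the device's
- dock_switch (a joint): travel of the dock's orange button, m: 0 = out (14 mm proud of the case top), 0.007 = fully in (7 mm proud). It slides straight down, starts to move at about 2.5 N, needs about 4 N (a little more if pushed fast) fully in, and stays there (or wherever it is left) when let go. Past that the whole switch gives up to 6 mm more on a rubber mount (from 4.5 N, 1.5 N per mm) and comes back; this reading does not grow then
- cup: loose white ceramic cup, 76 mm across the rim, 90 high, standing. Origin at the centre of its underside. To be left alone
- punch: loose red hole punch, 85 (x) by 110 (y) by 67 high. Origin at the centre of its underside. To be left alone
- penbox: loose open wooden pen box, 80 (x) by 160 (y) by 45 high. Origin at the centre of its underside. To be left alone
Things that resemble listed ones, but are neither listed nor needed, are in the scene too. Of the things shaped like the router, the white one is meant. There is more than one size of the dock; the job needs the smaller.

How it is judged:
On the way, in this order (a step that is already met when the one before it is completed fails the run):
1. press in the green button of the mini UPS (value of joint ups_switch above 0.0045 m), for 0.1 s.
2. then the blue button of the router (value of joint router_switch above 0.0045 m), for 0.1 s.
3. then the orange button of the laptop dock (value of joint dock_switch above 0.0045 m), for 0.1 s.
At the end, for the whole second after the job is handed in: The green, blue and orange buttons are in (each at least 4.5 of its 7 mm), the yellow one is out (under 2 mm), the three devices stand flat and at rest within 20 mm of where they were, and the cup, hole punch and pen box within 15 mm (value of joint each of ups_switch, router_switch, dock_switch above 0.0045 m and value of joint reset_switch below 0.002 m and distance of each of ups, router, dock from where it was at the start of the episode below 0.02 m and distance of each of cup, punch, penbox from where it was at the start of the episode below 0.015 m and angle between each of ups, router, dock's own z axis and vertical below 0.15 rad and linear speed of each of ups, router, dock below 0.02 m/s); the robot touches nothing.
It fails at once if the router's or dock's button goes in before the UPS's, or the dock's before the router's ((value of joint router_switch above 0.002 m and value of joint ups_switch below 0.0045 m) or (value of joint dock_switch above 0.002 m and value of joint router_switch below 0.0045 m) or (value of joint dock_switch above 0.002 m and value of joint ups_switch below 0.0045 m)).
It fails at once if the yellow reset button is pressed (more than 2 mm) (value of joint reset_switch above 0.002 m).
It fails at once if a device is struck or pressed with more than 20 N (contact force between any of ups, router, dock and the fingers above 20 N or contact force between any of ups, router, dock and the arm above 20 N).
It fails at once if a device is lifted (10 mm), tipped (0.15 rad) or pushed more than 20 mm from its place (height (world z) of any of ups, router, dock above 0.01 m or angle between any of ups, router, dock's own z axis and vertical above 0.15 rad or distance of any of ups, router, dock from where it was at the start of the episode above 0.02 m).
It fails at once if the cup, hole punch or pen box is moved more than 15 mm or tipped (distance of any of cup, punch, penbox from where it was at the start of the episode above 0.015 m or angle between any of cup, punch, penbox's own z axis and vertical above 0.2 rad).
It also fails if it takes over 51 s, if anything falls off the work surface, if the arm or the gripper's body presses on something with over 40 N, if the wrist force passes 120 N, or if a joint passes its speed limit or range.

### The arm

A 7-joint arm with a two-finger parallel gripper is mounted at the origin on the work surface. World frame = base frame: x ahead of the robot, y to its left, z up, the work surface at z = 0. Lengths are in m, angles in rad, forces in N, time in s.
With the tool pointing down it reaches from about 0.35 to 0.9 m from the base axis. Payload 8.1 kg.
Tool frame: the origin (TCP) lies on the centre line of the jaws, within the pads' length; the fingertips stand 17 mm ahead of it and the grasp point (between the pads) lies 2 mm behind it; z points along the fingers, y is the direction in which the jaws open and shut (so a half turn about z gives the same grasp; the last joint's range is limited). The gripper opens to 92 mm and grips with 3 to 60 N. Pads are 19 mm wide; open, the fingers measure 130 mm over their backs; the gripper's body (75 mm by 190 mm) begins 47 mm behind the grasp point.
Start: joints at [1.243, 0.434, 0.025, 1.573, -0.012, 1.134, -0.075], TCP at [0.139, -0.609, 0.244] pointing down, gripper open.
Joint ranges: [-2.62, 2.62], [-0.44, 2.09], [-1.27, 1.32], [0.08, 2.57], [-1.32, 4.46], [0.12, 2], [-2.74, 2.74]. Speed limits (rad/s): [2.22, 2.22, 3.01, 3.01, 3.14, 3.14, 3.14].

### API

Orientations are given as a rotation vector (axis times angle).
In Python, from cell import arm gives the robot as it stands.
- The arm moves only by the shell command python3 -m creep 'ROWS' [FORCE]. ROWS is JSON, a list that holds one entry, the list of rows, each a list of 7 numbers: the shift along the world's x, y, z in cm, then the turn, a rotation vector about the world's x, y, z in degrees, then the opening, from -1 (shut) to 1 (fully open), so that 0 is half open. In form: [[[tx, ty, tz, ax, ay, az, jaw], ...]]. A call has 1 to 5 rows; each row is the pose to reach, as a shift and turn from the pose commanded when the call began; what a row does not reach only later rows make up. A row lasts 1/10 s, in which the tool goes at most 50 mm and 8.59 degrees, less where a joint would pass 70% of its speed; a pose out of reach is approached as far as the arm can. A call with a gripper value outside its range is refused whole. The fingers move at their own pace and stop on an object; FORCE is the grip in N (left out, the last holds). Time passes only in rows, so rows that repeat a pose let the fingers close. It gives the time, the measured TCP pose, the force and the opening at its end, in the units of the state.
- arm.observe(): the state, without advancing time (a new reading comes with each control period).
- arm.get_image(name): name is "scene" or "top" or "wrist"; returns the picture (384x512x3 uint8, red, green, blue); there is no depth.
- arm.camera_model(name): a dict with "vfov" (degrees; the focal length in pixels is half the picture's height over the tangent of half this angle, whatever the lens; pixels are square), "cx", "cy" (the principal point, pixels), "cam_to_world" (4x4, takes a point from camera to world coordinates); the wrist camera has in their place "T_tool_cam" (4x4, takes a point from camera to tool coordinates, whose origin is the TCP and whose axes are the flange's). Camera axes: x right, y down, z forward; pixel columns grow to the right and rows downward; lengths in m; the calibration is good to about 2 mm. A picture is of the moment at which its call begins: read the wrist's pose just before it. camera_model takes no time and is no camera call.
- arm.sign_off(): hands the job in, once; it reports no verdict.
The state is a dict: "clock": time; "joints": joint angles; "dq": joint speeds; "joint_efforts": joint torques, N m; "position": TCP position; "ee_rot": TCP orientation; "force": force on the tool from outside, world axes, zero at the start; "ft_torque": the same for the moment, N m; "width": opening from 0.0 (shut) to 1.0 (fully open).
Only numpy, scipy, OpenCV 4.12 (cv2) and the standard library are available. Lean on these libraries where they do the work, as an engineer would, in place of code of your own. Each camera call takes 0.05 s, during which the arm holds its last target.

## Working session

There is one attempt and no reset: what is moved stays moved. The work goes in short steps, Python scripts to look and compute and a shell command to move; the robot and the scene stay as the last step left them, time stands still between calls to the robot, and variables do not carry over. Pictures are saved under pics/ and viewed, and the job is handed in when it is done.

```bash
mkdir -p pics; python3 - <<'E'
from cell import arm
import cv2,numpy as np
s=arm.observe();print({k:np.round(v,3) for k,v in s.items()})
for n in("scene","top","wrist"):
    im=arm.get_image(n);cv2.imwrite(f"pics/{n}0.png",im[:,:,::-1])
    print(n,arm.camera_model(n))
E
```

```text
{'clock': np.float64(0.0), 'joints': array([ 1.243,  0.435,  0.025,  1.574, -0.012,  1.134, -0.075]), 'dq': array([-0.   , -0.   , -0.   , -0.001,  0.001, -0.   ,  0.001]), 'joint_efforts': array([-2.0000e-03, -6.6787e+01,  9.8300e-01, -3.1447e+01, -6.1000e-02,
        4.3000e-02,  0.0000e+00]), 'position': array([ 0.139, -0.609,  0.243]), 'ee_rot': array([-3.12 , -0.352,  0.   ]), 'force': array([0.292, 1.628, 0.526]), 'ft_torque': array([-0.006, -0.018,  0.019]), 'width': np.float64(1.003)}
scene {'vfov': 56.93412187158996, 'cx': 253.63577931768444, 'cy': 190.73717348553868, 'cam_to_world': array([[ 0.84608131,  0.38629617, -0.36731688,  0.85270891],
       [ 0.53305265, -0.61461219,  0.58146946, -0.5697982 ],
       [-0.00113801, -0.68776968, -0.72592808,  0.71531183],
       [ 0.        ,  0.        ,  0.        ,  1.        ]])}
top {'vfov': 44.98543179607107, 'cx': 255.79502890000455, 'cy': 183.19628420897433, 'cam_to_world': array([[ 0.00261601, -0.98439232,  0.17596851,  0.30203913],
       [-0.99960612, -0.00749113, -0.0270459 , -0.03195833],
       [ 0.02794198, -0.17582845, -0.98402419,  1.4140142 ],
       [ 0.        ,  0.        ,  0.        ,  1.        ]])}
wrist {'vfov': 71.42315301890076, 'cx': 256.8105644374449, 'cy': 193.488980136999, 'T_tool_cam': array([[ 1.48028653e-03, -9.66713194e-01, -2.55858183e-01,
         6.82502864e-02],
       [ 9.99998647e-01,  1.61453695e-03, -3.14665128e-04,
         4.23926116e-04],
       [ 7.17283421e-04, -2.55857371e-01,  9.66714276e-01,
        -1.40299625e-01],
       [ 0.00000000e+00,  0.00000000e+00,  0.00000000e+00,
         1.00000000e+00]])}
```

View pics/top0.png

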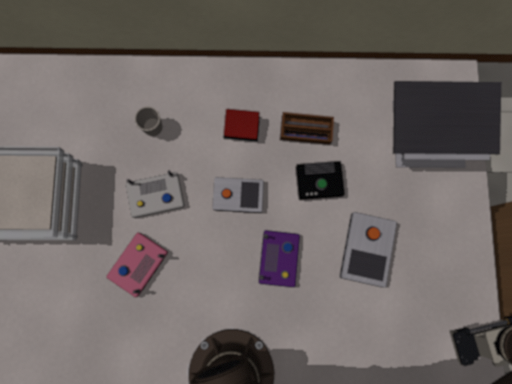

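View pics/scene0.png

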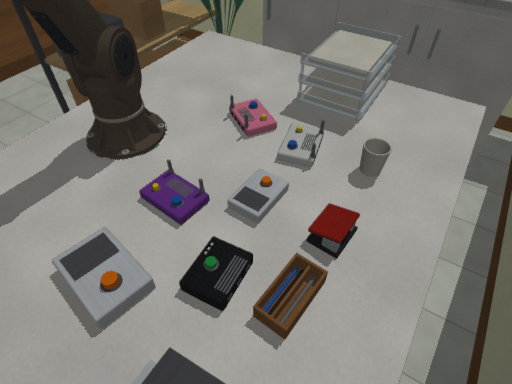

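View pics/wrist0.png

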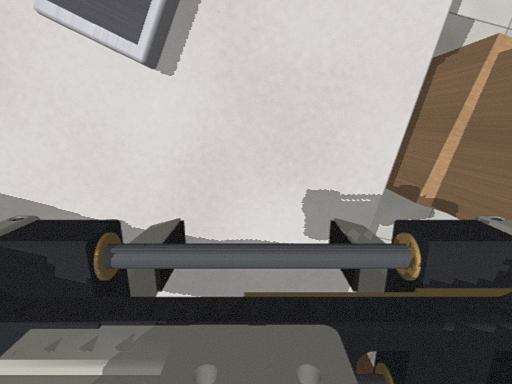

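The top view shows the black UPS (green button near 321,184), white router (blue 167,198, yellow 140,195) and small dock (orange 226,193). The pink and purple routers and the large dock at (370,248) are decoys. Next I'll measure the button positions in both cameras.

```bash
cat > h.py <<'E'
from cell import arm
import cv2,numpy as np
def ray(cm,u,v):
    f=192/np.tan(np.radians(cm['vfov']/2));T=np.array(cm['cam_to_world'])
    d=T[:3,:3]@np.array([(u-cm['cx'])/f,(v-cm['cy'])/f,1]);return T[:3,3],d
def atz(cm,u,v,z):
    o,d=ray(cm,u,v);return o+d*(z-o[2])/d[2]
def blob(im,col,box):
    hsv=cv2.cvtColor(im,cv2.COLOR_RGB2HSV)
    lo,hi={'g':((45,100,60),(85,255,255)),'b':((100,150,60),(122,255,255)),'o':((4,150,100),(18,255,255)),'y':((20,110,90),(36,255,255))}[col]
    m=cv2.inRange(hsv,lo,hi);mm=np.zeros_like(m);x0,y0,x1,y1=box;mm[y0:y1,x0:x1]=m[y0:y1,x0:x1]
    n,l,s,c=cv2.connectedComponentsWithStats(mm)
    i=1+np.argmax(s[1:,4]);return c[i],s[i]
E
python3 - <<'E'
from h import *
B={'ups':('g',.052,(300,165,345,200),(195,250,225,275)),'router':('b',.044,(155,188,180,208),(280,135,300,152)),'reset':('y',.044,(130,185,152,205),(290,120,306,135)),'dock':('o',.046,(212,183,236,204),(255,172,278,190))}
for k,(c,z,bt,bs) in B.items():
    for n,b in(("top",bt),("scene",bs)):
        im=cv2.imread(f"pics/{n}0.png")[:,:,::-1].copy()
        p,s=blob(im,c,b);print(k,n,p.round(1),s,atz(arm.camera_model(n),*p,z).round(4))
im=cv2.imread("pics/top0.png")[80:310,90:410];cv2.imwrite("pics/z.png",cv2.resize(im,(800,575),interpolation=3))
E
```

```text
ups top [321.6 183.2] [318 179   8   9  57] [ 0.5472 -0.2666  0.052 ]
ups scene [210.4 262. ] [205 256  12  13 127] [ 0.5513 -0.2684  0.052 ]
router top [166.4 197.6] [163 194   8   8  45] [0.5015 0.1957 0.044 ]
router scene [292.2 144. ] [289 141   8   7  47] [0.5079 0.1918 0.044 ]
reset top [139.6 202.6] [137 201   6   4  17] [0.4859 0.2743 0.044 ]
reset scene [299.  128.5] [297 126   5   6  26] [0.4902 0.2708 0.044 ]
dock top [226. 193.] [223 190   7   7  45] [0.5163 0.0192 0.046 ]
dock scene [266. 180.] [262 177   9   8  56] [0.5209 0.0174 0.046 ]
```

View pics/z.png

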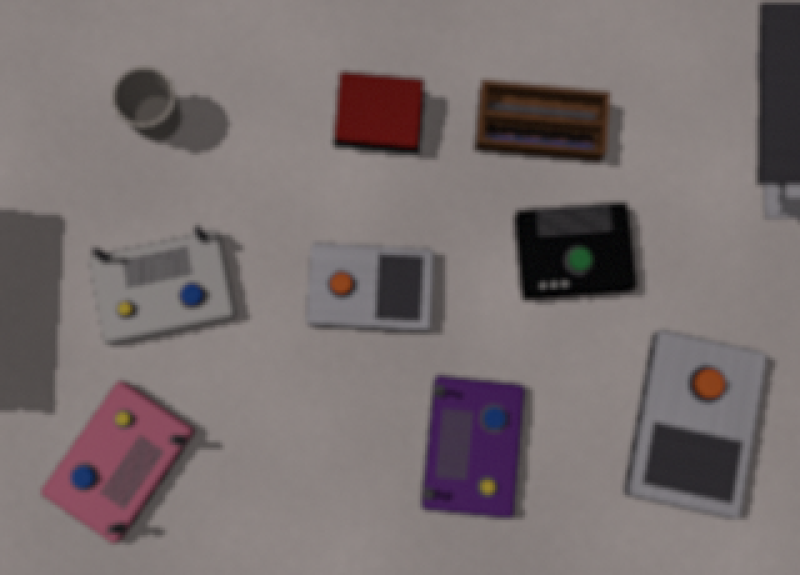

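```bash
python3 -m creep '[[[2,4,0,0,0,0,-1],[4,8,0,0,0,0,-1],[7,12,0,0,0,0,-1],[10,16,0,0,0,0,-1],[14,19,0,0,0,0,-1]]]' 10; python3 -m creep '[[[4,2,0,0,0,0,-1],[8,5,0,0,0,0,-1],[12,8,0,0,0,0,-1],[16,11,0,0,0,0,-1],[20,13,0,0,0,0,-1]]]'
```

```text
clock: 0.65
position: [0.2789, -0.417, 0.2438]
ee_rot: [-3.122, -0.35, 0.001]
force: [0.8, -0.6, -0.6]
width: 0.615
clock: 1.15
position: [0.4808, -0.2866, 0.2438]
ee_rot: [-3.121, -0.355, 0.0]
force: [0.0, -0.0, 0.5]
width: 0.176
```

```bash
cat >> h.py <<'E'
from scipy.spatial.transform import Rotation as R
def wcm():
    s=arm.observe();T=np.eye(4);T[:3,:3]=R.from_rotvec(s['ee_rot']).as_matrix();T[:3,3]=s['position']
    cm=dict(arm.camera_model('wrist'));cm['cam_to_world']=T@np.array(cm['T_tool_cam']);return s,cm
def look(name):
    s,cm=wcm();im=arm.get_image('wrist');cv2.imwrite(f"pics/{name}.png",im[:,:,::-1]);return s,cm,im
E
python3 - <<'E'
from h import *
s,cm,im=look("w1");print(s['position'].round(4),s['width'],s['dq'].round(3))
p,st=blob(im,'g',(0,0,512,384));print(p,st,atz(cm,*p,.052).round(4))
E
```

```text
[ 0.4808 -0.2866  0.2438] 0.1758451734908835 [-0.603  0.388 -0.09  -0.562  0.115  0.18  -0.722]
[253.29768786 121.40751445] [243 111  21  22 346] [ 0.5479 -0.2669  0.052 ]
```

View pics/w1.png

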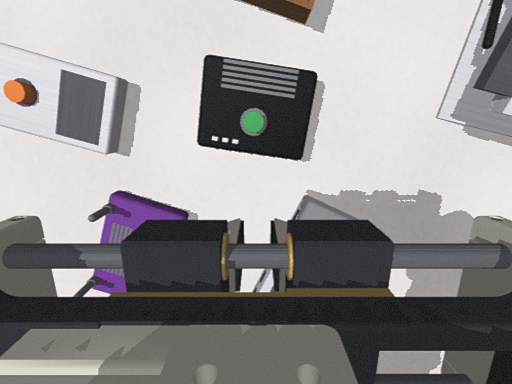

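The wrist view shows the green button at (253,121), which gives (0.548,-0.267) and agrees with the top camera. Moving above it.

```bash
python3 -m creep '[[[4,1.5,0,0,0,0,-1],[6.9,2.2,-3,0,0,0,-1],[6.9,2.2,-7,0,0,0,-1],[6.9,2.2,-11,0,0,0,-1],[6.9,2.2,-13,0,0,0,-1]]]'; python3 -m creep '[[[0,0,-1.5,0,0,0,-1],[0,0,-1.5,0,0,0,-1],[0,0,-1.5,0,0,0,-1]]]'; python3 - <<'E'
from h import *
s,cm,im=look("w2");print(s['position'].round(4),s['width'],s['force'].round(2))
p,st=blob(im,'g',(0,0,512,384));print(p,st,atz(cm,*p,.052).round(4))
E
```

```text
clock: 1.7
position: [0.5462, -0.2666, 0.1099]
ee_rot: [-3.119, -0.353, 0.007]
force: [-0.8, -0.9, 0.8]
width: 0.004
clock: 2.0
position: [0.5482, -0.2675, 0.0989]
ee_rot: [-3.122, -0.352, 0.001]
force: [0.6, -0.1, 1.4]
width: 0.004
[ 0.5482 -0.2675  0.0989] 0.0035933288113452217 [ 0.57 -0.12  1.45]
[255.67554077 209.81364393] [240 197  33  31 601] [ 0.5542 -0.2656  0.052 ]
```

View pics/w2.png

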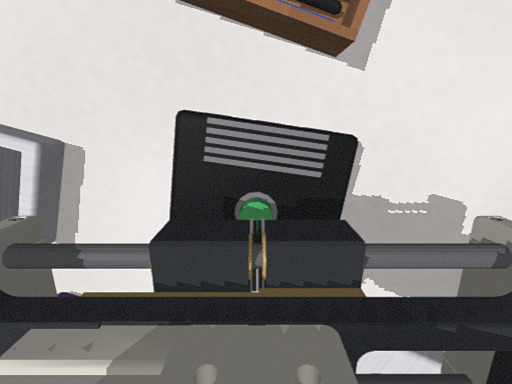

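Fingers are over the button. I'll go down slowly, watching the force.

```bash
python3 -m creep '[[[0,0,-0.8,0,0,0,-1],[0,0,-1.6,0,0,0,-1],[0,0,-2.2,0,0,0,-1],[0,0,-2.5,0,0,0,-1],[0,0,-2.5,0,0,0,-1]]]';python3 -m creep '[[[0,0,-0.2,0,0,0,-1],[0,0,-0.4,0,0,0,-1],[0,0,-0.6,0,0,0,-1],[0,0,-0.8,0,0,0,-1],[0,0,-0.8,0,0,0,-1]]]'
```

```text
clock: 2.55
position: [0.5479, -0.2671, 0.0731]
ee_rot: [-3.121, -0.352, 0.001]
force: [0.3, 0.5, 0.6]
width: 0.004
clock: 3.05
position: [0.5484, -0.2673, 0.0657]
ee_rot: [3.122, 0.352, 0.0]
force: [0.2, -0.4, 0.3]
width: 0.01
```

```bash
python3 -m creep '[[[0,0,-0.1,0,0,0,-1],[0,0,-0.2,0,0,0,-1],[0,0,-0.2,0,0,0,-1]]]';python3 -m creep '[[[0,0,-0.1,0,0,0,-1],[0,0,-0.2,0,0,0,-1],[0,0,-0.2,0,0,0,-1]]]'; python3 - <<'E'
from h import *
s,cm,im=look("w3");print(s['position'].round(4),s['width'],s['force'].round(2),s['ft_torque'].round(2))
im=arm.get_image('scene');cv2.imwrite("pics/s3.png",cv2.resize(im[200:320,150:310,::-1],(800,600),interpolation=3))
E
```

```text
clock: 3.35
position: [0.5484, -0.2673, 0.0638]
ee_rot: [3.122, 0.352, 0.0]
force: [0.6, -0.5, 1.7]
width: 0.006
clock: 3.65
position: [0.5484, -0.2673, 0.0618]
ee_rot: [3.122, 0.352, 0.0]
force: [-1.0, 0.5, 5.7]
width: 0.004
[ 0.5484 -0.2673  0.0618] 0.0037647803013804828 [-1.05  0.53  5.7 ] [ 0.07  0.09 -0.02]
```

View pics/s3.png

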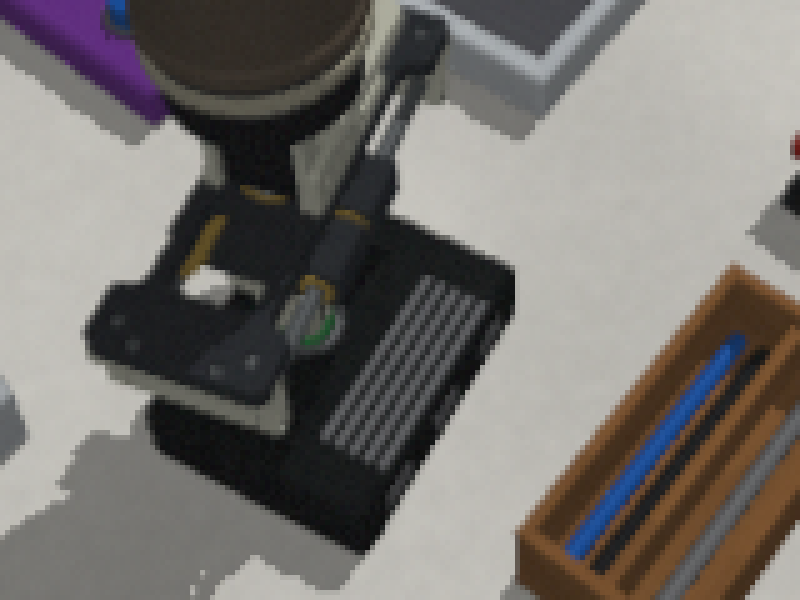

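Force is 5.7 N up, but contact seemed later than expected. I'll push in 1 mm steps to tell button travel from the rubber mount by its slope.

```bash
for i in 1 2 3; do python3 -m creep '[[[0,0,0,0,0,0,-1]]]' | grep force; done; python3 -m creep '[[[0,0,-0.1,0,0,0,-1],[0,0,-0.1,0,0,0,-1],[0,0,-0.1,0,0,0,-1]]]'|egrep 'pos|for'; python3 -m creep '[[[0,0,0,0,0,0,-1]]]' | grep force
```

```text
force: [-1.4, 1.0, 5.7]
force: [-1.6, -0.1, 5.0]
force: [-0.9, -0.1, 5.0]
position: [0.5484, -0.2673, 0.061]
force: [-1.9, 1.3, 6.8]
force: [0.3, 0.5, 6.0]
```

Slope of about 1.3 N/mm at 6 N means it's on the rubber mount, so the button is fully in. I'll retract and check.

```bash
python3 -m creep '[[[0,0,0.5,0,0,0,-1],[0,0,2,0,0,0,-1],[-2,0,5,0,0,0,-1],[-6,0,8,0,0,0,-1],[-7,0,11,0,0,0,-1]]]';python3 -m creep '[[[0,0,0,0,0,0,-1],[0,0,0,0,0,0,-1]]]'|egrep 'pos|for'; python3 - <<'E'
from h import *
s,cm,im=look("w4");print(s['position'].round(4))
p,st=blob(im,'g',(0,0,512,384));print(p,st,atz(cm,*p,.052).round(4),atz(cm,*p,.045).round(4))
a=cv2.imread("pics/scene0.png")[240:290,180:250];b=arm.get_image('scene')[240:290,180:250,::-1]
cv2.imwrite("pics/c4.png",cv2.resize(np.hstack([a,b]),(798,285),interpolation=3))
E
```

```text
clock: 4.95
position: [0.474, -0.2675, 0.1719]
ee_rot: [-3.121, -0.35, 0.006]
force: [-0.9, -0.7, -0.0]
width: 0.002
position: [0.4786, -0.2676, 0.1722]
force: [-0.4, 0.4, -0.7]
[ 0.4786 -0.2676  0.1722]
[271.38547486 123.63128492] [259 111  26  27 537] [ 0.5478 -0.2664  0.052 ] [ 0.5479 -0.2667  0.045 ]
```

View pics/c4.png

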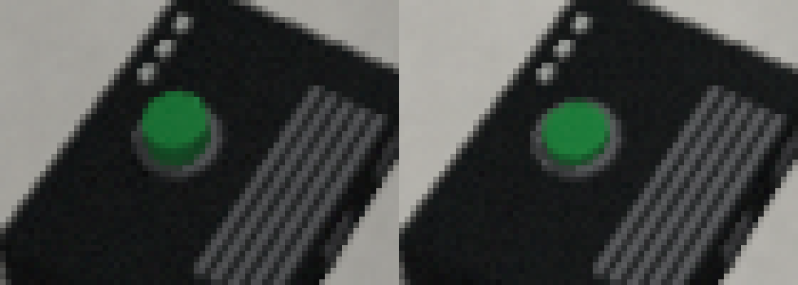

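View pics/w4.png

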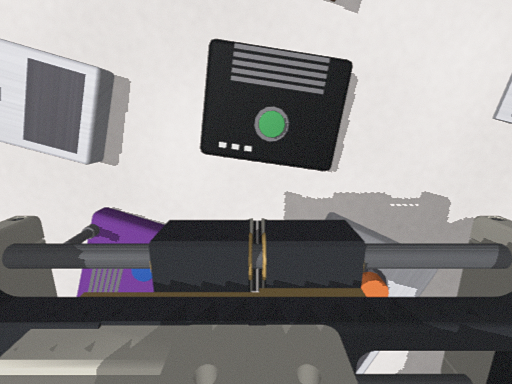

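The before/after crops show the green button sunk into its ring, so the UPS is done. Now to the router.

```bash
python3 -m creep '[[[0,4.5,2,0,0,0,-1],[-1,9,2,0,0,0,-1],[-2,14,2,0,0,0,-1],[-3,19,2,0,0,0,-1],[-3,24,2,0,0,0,-1]]]'|egrep 'pos|for';python3 -m creep '[[[0,4.5,0,0,0,0,-1],[0,9,0,0,0,0,-1],[0,14,0,0,0,0,-1],[0,18,0,0,0,0,-1],[0,22,0,0,0,0,-1]]]'|egrep 'pos|for'; python3 -m creep '[[[0,0,0,0,0,0,-1],[0,0,0,0,0,0,-1],[0,0,0,0,0,0,-1]]]'|egrep 'pos|for';python3 - <<'E'
from h import *
s,cm,im=look("w5");print(s['position'].round(4))
for c in 'by':
    p,st=blob(im,c,(0,0,512,240));print(p,st,atz(cm,*p,.044).round(4))
E
```

```text
position: [0.4466, -0.0275, 0.1899]
force: [1.8, 0.4, -0.2]
position: [0.4477, 0.193, 0.1898]
force: [0.7, -0.7, -0.9]
position: [0.4481, 0.1897, 0.1899]
force: [0.3, -0.4, 0.0]
[0.4481 0.1897 0.1899]
[260.60869565 134.4187643 ] [249 123  24  24 437] [0.5039 0.1979 0.044 ]
[185.675 133.945] [178 127  17  15 200] [0.4869 0.2745 0.044 ]
```

View pics/w5.png

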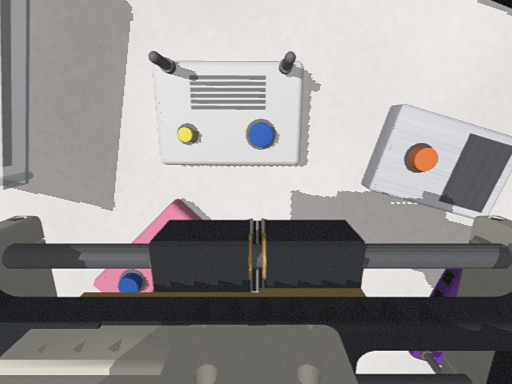

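Blue button at (260,134), which gives (0.503,0.197), with the yellow at (186,134) well clear. Descending on the blue one.

```bash
python3 -m creep '[[[3,0.5,0,0,0,0,-1],[5.5,0.7,-2,0,0,0,-1],[5.5,0.7,-5,0,0,0,-1],[5.5,0.7,-8,0,0,0,-1],[5.5,0.7,-10,0,0,0,-1]]]'|egrep 'pos|for';python3 -m creep '[[[0,0,-0.8,0,0,0,-1],[0,0,-1.5,0,0,0,-1],[0,0,-2,0,0,0,-1],[0,0,-2.5,0,0,0,-1],[0,0,-2.5,0,0,0,-1]]]'|egrep 'pos|for'; python3 - <<'E'
from h import *
s,cm,im=look("w6");print(s['position'].round(4))
im=arm.get_image('scene');cv2.imwrite("pics/s6.png",cv2.resize(im[90:190,230:363,::-1],(798,600),interpolation=3))
E
```

```text
position: [0.5029, 0.1955, 0.0886]
force: [0.1, -0.5, 0.2]
position: [0.5034, 0.1977, 0.0658]
force: [-0.1, -0.3, -0.0]
[0.5034 0.1977 0.0658]
```

View pics/s6.png

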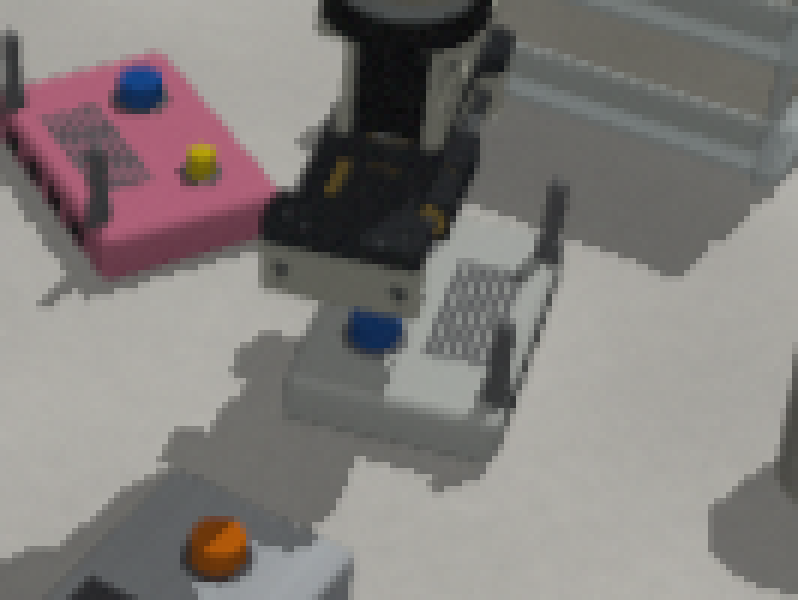

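View pics/w6.png

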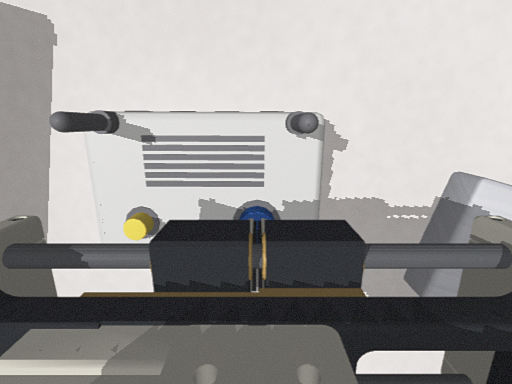

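Fingers sit on the blue button's centre line and the yellow button is clear. Pressing.

```bash
python3 -m creep '[[[0,0,-0.25,0,0,0,-1],[0,0,-0.5,0,0,0,-1],[0,0,-0.7,0,0,0,-1],[0,0,-0.9,0,0,0,-1],[0,0,-0.9,0,0,0,-1]]]'|egrep 'pos|for';python3 -m creep '[[[0,0,-0.15,0,0,0,-1],[0,0,-0.3,0,0,0,-1],[0,0,-0.3,0,0,0,-1],[0,0,-0.3,0,0,0,-1]]]'|egrep 'pos|for';for i in 1 2 ; do python3 -m creep '[[[0,0,0,0,0,0,-1]]]' | grep force; done
```

```text
position: [0.5034, 0.1978, 0.0566]
force: [0.0, -0.6, 0.1]
position: [0.5034, 0.1978, 0.0539]
force: [-0.1, -0.5, 5.4]
force: [-0.8, -0.4, 4.4]
force: [-0.7, -0.3, 5.0]
```

```bash
python3 -m creep '[[[0,0,-0.1,0,0,0,-1],[0,0,-0.1,0,0,0,-1],[0,0,-0.1,0,0,0,-1]]]'|egrep 'pos|for';for i in 1 2 ; do python3 -m creep '[[[0,0,0,0,0,0,-1]]]' | grep force; done
python3 -m creep '[[[0,0,0.5,0,0,0,-1],[0,0,2,0,0,0,-1],[0,0,5,0,0,0,-1],[0,-4,8,0,0,0,-1],[-4,-8,11,0,0,0,-1]]]'|egrep 'pos|for'
python3 -m creep '[[[-1,-4,2,0,0,0,-1],[-1,-8,2,0,0,0,-1],[-1,-10,2,0,0,0,-1],[-1,-10,2,0,0,0,-1],[-1,-10,2,0,0,0,-1]]]'|egrep 'pos|for';python3 - <<'E'
from h import *
s,cm,im=look("w7");print(s['position'].round(4))
p,st=blob(im,'o',(0,0,512,240));print(p,st,atz(cm,*p,.046).round(4))
a=cv2.imread("pics/scene0.png")[115:165,270:340];b=arm.get_image('scene')[115:165,270:340,::-1]
cv2.imwrite("pics/c7.png",cv2.resize(np.hstack([a,b]),(798,285),interpolation=3))
E
```

```text
position: [0.5034, 0.1978, 0.0529]
force: [-0.6, -0.5, 5.9]
force: [-0.3, -0.7, 5.9]
force: [0.1, 0.3, 6.2]
position: [0.4748, 0.1254, 0.1576]
force: [-0.4, -1.5, -0.1]
position: [0.4618, 0.0266, 0.1761]
force: [0.5, 0.4, -0.1]
[0.4618 0.0266 0.1761]
[275.95769231 138.04615385] [264 126  25  26 520] [0.5183 0.0197 0.046 ]
```

View pics/c7.png

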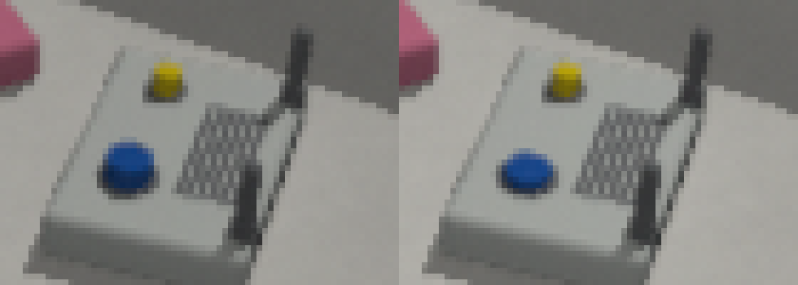

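View pics/w7.png

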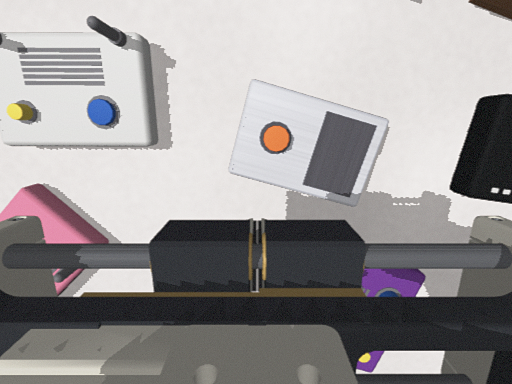

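Blue is sunk and yellow unchanged. The orange button is at (276,138), which gives (0.518,0.0197). Pressing the dock next.

```bash
python3 -m creep '[[[3,-0.5,0,0,0,0,-1],[5.6,-0.7,-2,0,0,0,-1],[5.6,-0.7,-5,0,0,0,-1],[5.6,-0.7,-8,0,0,0,-1],[5.6,-0.7,-9,0,0,0,-1]]]'|egrep 'pos|for';python3 -m creep '[[[0,0,-0.8,0,0,0,-1],[0,0,-1.4,0,0,0,-1],[0,0,-1.4,0,0,0,-1],[0,0,-1.4,0,0,0,-1]]]'|egrep 'pos|for'; python3 - <<'E'
from h import *
s,cm,im=look("w8");print(s['position'].round(4))
im=arm.get_image('scene');cv2.imwrite("pics/s8.png",cv2.resize(im[130:230,210:343,::-1],(798,600),interpolation=3))
E
```

```text
position: [0.5163, 0.0208, 0.0834]
force: [-0.6, 0.4, 0.1]
position: [0.5186, 0.0197, 0.073]
force: [0.7, 0.5, 0.1]
[0.5186 0.0197 0.073 ]
```

View pics/s8.png

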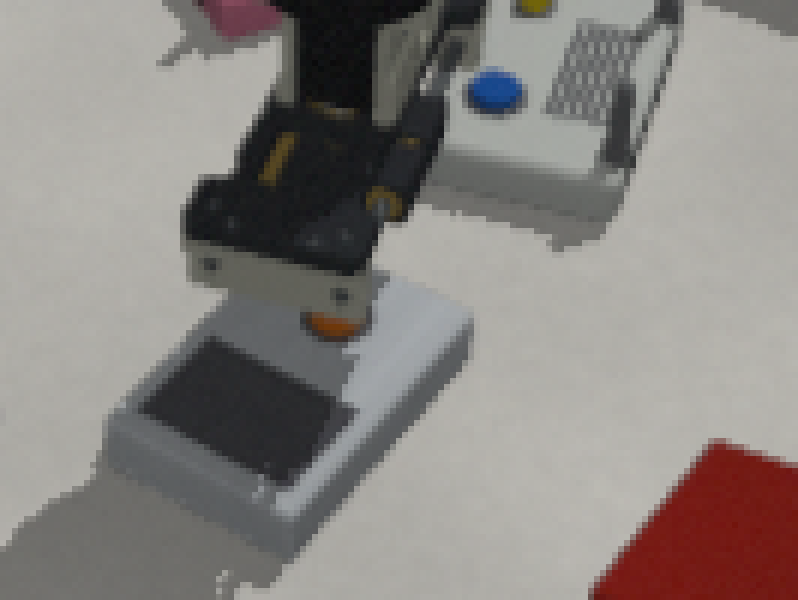

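View pics/w8.png

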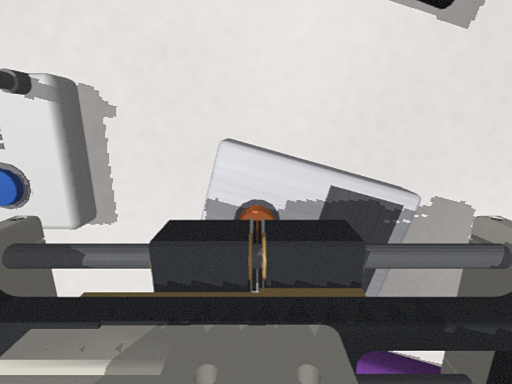

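Fingers are over the orange button, and the first stage down is to about 0.058.

```bash
python3 -m creep '[[[0,0,-0.5,0,0,0,-1],[0,0,-0.9,0,0,0,-1],[0,0,-1.2,0,0,0,-1],[0,0,-1.5,0,0,0,-1],[0,0,-1.5,0,0,0,-1]]]'|egrep 'pos|for';python3 -m creep '[[[0,0,-0.1,0,0,0,-1],[0,0,-0.2,0,0,0,-1],[0,0,-0.2,0,0,0,-1],[0,0,-0.2,0,0,0,-1]]]'|egrep 'pos|for';for i in 1 2 ; do python3 -m creep '[[[0,0,0,0,0,0,-1]]]' | grep force; done;python3 -m creep '[[[0,0,-0.1,0,0,0,-1],[0,0,-0.1,0,0,0,-1],[0,0,-0.1,0,0,0,-1]]]'|egrep 'pos|for';for i in 1 2 ; do python3 -m creep '[[[0,0,0,0,0,0,-1]]]' | grep force; done
```

```text
position: [0.518, 0.0195, 0.0568]
force: [0.1, -0.1, -0.7]
position: [0.5179, 0.0195, 0.0553]
force: [-0.1, -0.8, 5.6]
force: [-1.3, -1.0, 5.7]
force: [-0.7, -1.1, 5.9]
position: [0.518, 0.0195, 0.0545]
force: [-1.8, -0.7, 7.0]
force: [-0.8, -0.5, 7.1]
force: [-1.6, -0.7, 6.4]
```

Force rises on the rubber-mount slope here too. I'll retract clear and check everything.

```bash
python3 -m creep '[[[0,0,0.5,0,0,0,-1],[0,0,2,0,0,0,-1],[0,0,6,0,0,0,-1],[-4,0,10,0,0,0,-1],[-8,0,14,0,0,0,-1]]]'|egrep 'clo|pos|for'
python3 -m creep '[[[-2,0,2,0,0,0,-1],[-3,0,4,0,0,0,-1],[-3,0,4,0,0,0,-1],[-3,0,4,0,0,0,-1],[-3,0,4,0,0,0,-1]]]'|egrep 'clo|pos|for';python3 - <<'E'
from h import *
s=arm.observe();print(s['clock'],s['dq'].round(3))
a=cv2.imread("pics/scene0.png");b=arm.get_image('scene')[:,:,::-1]
cv2.imwrite("pics/s9.png",b)
cv2.imwrite("pics/c9.png",cv2.resize(np.hstack([a[160:225,220:300],b[160:225,220:300]]),(800,325),interpolation=3))
t=arm.get_image('top');cv2.imwrite("pics/t9.png",t[:,:,::-1])
a=cv2.imread("pics/top0.png")[:,:,::-1].copy()
for c,bt in(('g',(300,165,345,200)),('b',(155,188,180,208)),('y',(130,185,152,205)),('o',(212,183,236,204))):
    print(c,blob(a,c,bt)[0].round(1),blob(t,c,bt)[0].round(1))
E
```

```text
clock: 13.5
position: [0.4466, 0.0198, 0.1859]
force: [1.0, -0.2, 0.4]
clock: 14.0
position: [0.4174, 0.0194, 0.2241]
force: [0.1, 0.7, 0.3]
14.0 [-0.001  0.013  0.001  0.001 -0.001  0.002  0.001]
g [321.6 183.2] [321.5 183.5]
b [166.4 197.6] [166.5 197.8]
y [139.6 202.6] [140.  202.7]Traceback (most recent call last):
  File "<stdin>", line 9, in <module>
  File "h.py", line 13, in blob
    i=1+np.argmax(s[1:,4]);return c[i],s[i]
        ~~~~~~~~~^^^^^^^^^
    return _wrapfunc(a, 'argmax', axis=axis, out=out, **kwds)
    return bound(*args, **kwds)
ValueError: attempt to get argmax of an empty sequence
```

View pics/c9.png

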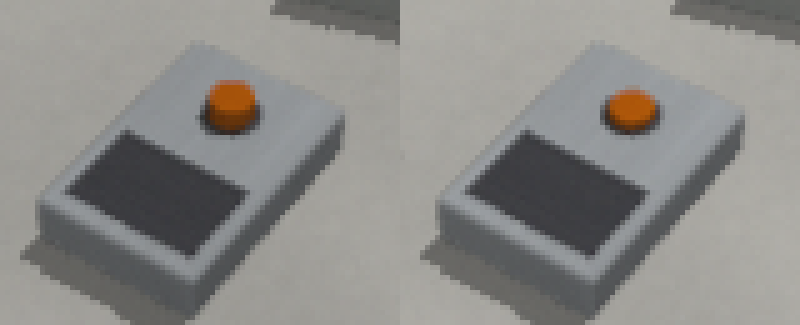

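View pics/s9.png

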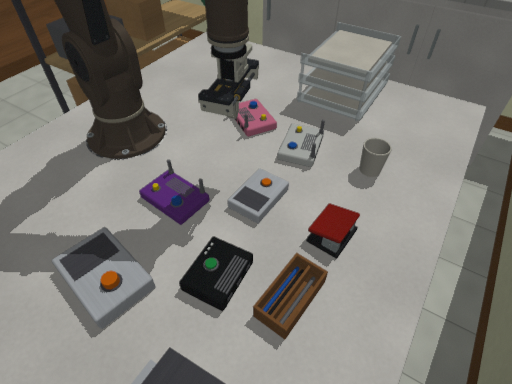

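View pics/t9.png

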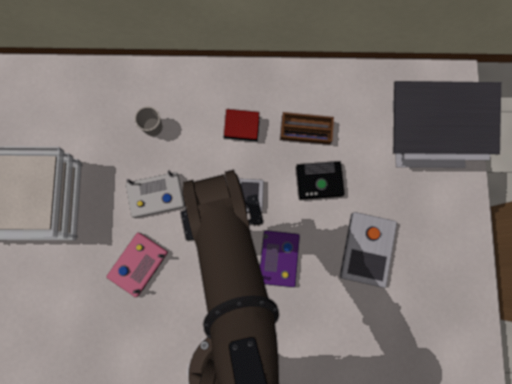

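The orange button is in and nothing has moved. The arm is clear and at rest, so I'm handing in.

```bash
python3 -c "
from cell import arm
print(arm.sign_off())"
```

```text
the job is handed in; nothing more can be done
None
```

I pressed the green UPS button, then the blue router button, then the orange dock button with the closed fingers, and handed the job in at about 14 s of the 51 s allowed.

- **Buttons:** On each button I pushed about 1 mm into the rubber mount, with readings peaking at about 6–7 N. Before/after scene pictures show all three buttons sunk in their rings and the yellow reset button unchanged.
- **Nothing moved:** In the top picture, the green, blue and yellow buttons shifted by no more than 0.4 px. The dock, cup, hole punch and pen box look unmoved in the scene picture. The arm was about 0.2 m up, touching nothing and almost at rest.
- **Checks that failed or disagreed:**
  - The top-camera check of the dock's orange button failed because the arm hid it; I used the scene camera for that one.
  - The wrist force read about 0 N over most of each button's travel, where I expected 2.5–4 N. I therefore judged "fully in" from the later force rise, the height reached and the pictures.

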